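# Close the blue tube box with its hook-in cover

## Task

Close the blue tube box with the loose blue cover: hold the cover tilted with its white-striped rear edge low, hook that edge in under the white lip at the box's rear, then swing the front down, keeping hold of it until it is down, so that the cover lies flat inside the box's rim with its rear edge under the lip. Let go of it, and leave the purple cover where it is.

Things in the scene. Friction and masses are not known exactly. Their poses are not given: they have to be found in the camera images.
- cover_grip (a point): Middle of the upright grip rib of the loose blue cover, a plate 140 x 90 x 5 mm, about 150 g. Rib: 14 mm thick (along x), 60 wide (y), top 55 above the plate's underside. This point: 40 above the underside, 82 mm from the rear edge (white strip on top), 58 from the front edge, midway across. x to the rear edge, z up out of the plate. It starts flat on the bench, left or right of the box.
- cover_tab (a point): Middle of the blue cover's rear edge (the edge with the white strip on top), half-way through its 5 mm thickness. x points rearward out of the cover, y along the edge, z up.
- box: Blue open tube box fixed to the bench, 168 (x) x 122 (y) mm, holding small capped tubes. Origin: centre of its underside; x to its rear (white lip), z up. The cover rests on a level ledge 40 mm up, above the tubes. Inside the walls the ledge spans x -78 to 78, y -55 to 55 mm. Walls 6 mm thick; tops: front 55, sides 50, rear 64 mm up.
- box_lip (a point): Middle of the lower front edge of the box's white lip, 54 mm behind the box's origin, 58 mm up, so 18 mm above the ledge. The lip is 6 mm thick, as wide as the box, and runs back to the rear wall. Lip to front wall is 132 mm, so the cover cannot go in flat; tilted 10 to 20 degrees, rear edge low, it passes under. Axes as the box.
- spare_grip (a point): Middle of the grip rib of the purple cover, same shape and size as the blue one, lying flat on the bench on the other side of the box. It belongs to another box and must stay where it is.
Not all that is in view belongs to the job. Leave any orange or yellow look-alike of the part that bears cover_grip alone.

How it is judged:
By the outcome, as a careful person would: the job done as asked, in the order asked, and still so for the second after the job is handed in, with the robot touching nothing.
It also fails if it takes over 42 s, if anything falls off the work surface, if the arm or the gripper's body presses on something with over 40 N, if the wrist force passes 120 N, or if a joint passes its speed limit or range.

## Robot

A 7-joint arm with a two-finger parallel gripper is mounted at the origin on the work surface. World frame = base frame: x ahead of the robot, y to its left, z up, the work surface at z = 0. Lengths are in mm, angles in rad, forces in N, time in s.
With the tool pointing down it reaches from about 400 to 875 mm from the base axis. Payload 6.5 kg.
Tool frame: the origin (TCP) lies on the centre line of the jaws, within the pads' length; the fingertips stand 22 mm ahead of it and the grasp point (between the pads) lies 3 mm ahead of it; z points along the fingers, y is the direction in which the jaws open and shut (so a half turn about z gives the same grasp; the last joint's range is limited). The gripper opens to 88 mm and grips with 3 to 60 N. Pads are 18 mm wide; open, the fingers measure 123 mm over their backs; the gripper's body (75 mm by 187 mm) begins 45 mm behind the grasp point.
Start: joints at [-1.213, 0.536, -0.004, 1.538, 0.003, 1.067, -0.071], TCP at [267.291, 592.491, 260.716] pointing down, gripper open.
Joint ranges: [-2.7, 2.7], [-0.37, 2.16], [-1.27, 1.26], [0.24, 2.4], [-1.31, 4.45], [0.19, 1.91], [-2.76, 2.76]. Speed limits (rad/s): [2.39, 2.39, 3.14, 3.14, 3.14, 3.14, 3.14].

## Interface

Orientations are given as a rotation vector (axis times angle).
In Python, from cell import r gives the robot as it stands.
- The arm moves only by the tool arm_command, never from a script. Its argument "commands" is a list of rows, each an object with "hand": the finger opening in mm, from 0 to 88.1; "dp": the shift along the tool's x, y, z in mm, a list of three; "twist": the turn about the tool's z in rad. In form: [{"hand": hand, "dp": [x, y, z], "twist": twist}, ...]. A call has 1 to 12 rows; each row is the pose to reach, as a shift and turn from the pose commanded when the call began, along the tool's axes at that moment; what a row does not reach only later rows make up. A row lasts 1/12 s, in which the tool goes at most 41.7 mm and 7.16 degrees, less where a joint would pass 70% of its speed; a pose out of reach is approached as far as the arm can. A call with a gripper value outside its range is refused whole. The fingers move at their own pace and stop on an object; "force" is the grip in N (left out, the last holds). Time passes only in rows, so rows that repeat a pose let the fingers close. It gives the time, the measured TCP pose, the force and the opening at its end, in the units of the state.
- r.sense(): the state, without advancing time (a new reading comes with each control period).
- r.grab_frame(name): name is "side" or "top" or "wrist"; returns (picture, depth): 480x640x3 uint8, red, green, blue; 480x640 float32, mm along the optical axis (not along the pixel's ray), 0 where there is no reading.
- r.camera_model(name): a dict with "fov_y" (degrees; the focal length in pixels is half the picture's height over the tangent of half this angle, whatever the lens; pixels are square), "cx", "cy" (the principal point, pixels), "R" (3x3) and "t" (3): a world point X has camera coordinates R X + t. Camera axes: x right, y down, z forward; pixel columns grow to the right and rows downward; lengths in mm; the calibration is good to about 2 mm. A picture is of the moment at which its call begins: read the wrist's pose just before it. camera_model takes no time and is no camera call; for the wrist camera it gives the pose at the moment of the call.
- r.hand_in(): hands the job in, once; it reports no verdict.
The state is a dict: "time": time; "joint_pos": joint angles; "qd": joint speeds; "tau": joint torques, N m; "ee_pos": TCP position; "orientation": TCP orientation; "contact_force": force on the tool from outside, world axes, zero at the start; "moment": the same for the moment, N m; "grip_width": opening from 0.0 (shut) to 1.0 (fully open).
Only numpy, scipy, OpenCV 4.12 (cv2) and the standard library are available. Lean on these libraries where they do the work, as an engineer would, in place of code of your own. Each camera call takes 0.05 s, during which the arm holds its last target. There are 200 camera calls.

## Working session

There is one attempt and no reset: what is moved stays moved. The work goes in short steps, Python scripts to look and compute and a tool call to move; the robot and the scene stay as the last step left them, time stands still between calls to the robot, and variables do not carry over. Pictures are saved under pics/ and viewed, on a budget of 10 in all, crops included, one or two more only if the job needs it, and the job is handed in when it is done.

Besides the shell and the picture viewer there is one more tool, called after "Emit:" as name(argument=value, ...), one argument or row to a line, values as JSON. arm_command: Moves the arm, as the interface text tells. Its arguments: {"type":"object","properties":{"commands":{"type":"array"},"force":{"type":"number"}},"required":["commands"]}

```bash
ls; mkdir -p pics
python3 - <<'E'
from cell import r
import cv2,numpy as np
s=r.sense();print(s)
for n in("top","side"):
    p,d=r.grab_frame(n);cv2.imwrite(f"pics/{n}0.png",p[:,:,::-1]);np.savez(f"pics/{n}0.npz",p=p,d=d);print(n,r.camera_model(n))
E
```

```text
pics
{'time': 0.0, 'joint_pos': array([-1.21321621,  0.53713521, -0.00440101,  1.53885296,  0.00261133,
        1.06730172, -0.07119826]), 'qd': array([ 1.30358484e-03,  3.05033528e-04, -1.01885784e-03, -3.93662934e-05,
        5.42188197e-04, -5.22731056e-04,  5.92043085e-04]), 'tau': array([ 5.31767746e-04, -5.70977676e+01,  9.91100371e-01, -2.51595247e+01,
       -5.62219683e-02,  1.80933333e-02,  1.65238280e-04]), 'ee_pos': array([267.08821559, 591.96713589, 259.86733445]), 'orientation': array([-6.60587233e-01, -3.07114615e+00,  2.63801027e-03]), 'contact_force': array([-0.33202069,  0.4548827 , -0.19221213]), 'moment': array([ 0.00289528, -0.00849161, -0.00399165]), 'grip_width': 1.0029228571086897}
top {'fov_y': 55.70033327964527, 'cx': 314.08915815614176, 'cy': 236.39023111339722, 'R': array([[-0.01488522, -0.99976617,  0.01568566],
       [-0.99876712,  0.0141237 , -0.04758944],
       [ 0.04735677, -0.0163747 , -0.99874381]]), 't': array([-72.02658837, 463.75539354, 903.76052416])}
side {'fov_y': 52.99936499649129, 'cx': 316.50000973748666, 'cy': 234.50247861332497, 'R': array([[ 0.80308453, -0.59544254, -0.02243698],
       [-0.3131326 , -0.38969306, -0.8660758 ],
       [ 0.50695484,  0.70255783, -0.49940894]]), 't': array([-419.84288469,  179.88273495,  746.6849612 ])}
```

View pics/top0.png

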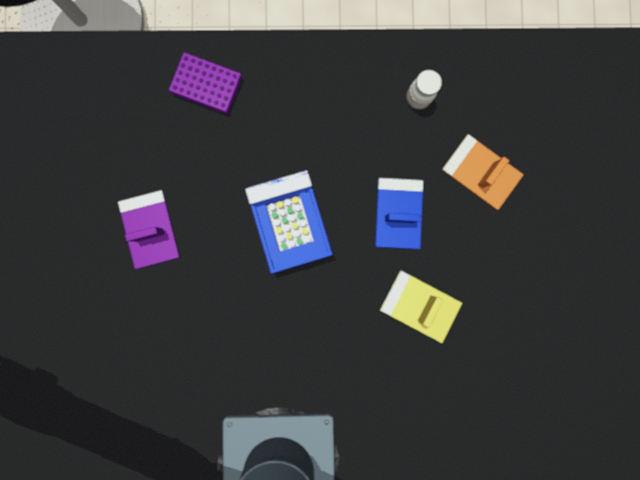

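View pics/side0.png

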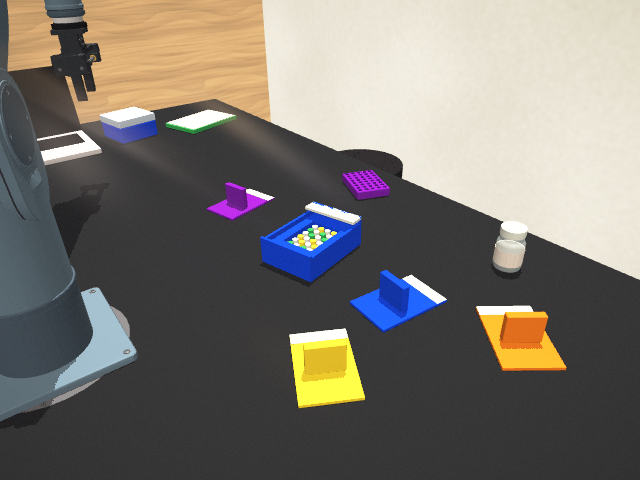

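The top view shows the loose blue cover at about (400,213) with its white edge at the top, and the box at (290,222) with its white lip at (280,187). The purple cover is at (148,230). The orange and yellow plates are decoys. The side view agrees with this layout.

The tool can't tilt. If I grip the rib across its 60 mm width, the cover can swing about the jaw axis, and its weight should drop the rear edge.

```bash
cat > h.py <<'E'
import numpy as np,cv2
from cell import r
from scipy.spatial.transform import Rotation as Ro
def cloud(d,m):
    f=240/np.tan(np.radians(m["fov_y"]/2)); v,u=np.mgrid[:480,:640]
    c=np.stack([(u-m["cx"])/f*d,(v-m["cy"])/f*d,d],-1)
    return (c-m["t"])@np.array(m["R"])   # R^T (c-t)
def rect(P):
    (c,s,a)=cv2.minAreaRect(P[:,:2].astype(np.float32)); return np.round(c,1),np.round(s,1),round(a,2)
E
python3 - <<'E'
from h import *
z=np.load("pics/top0.npz");p,d=z["p"],z["d"];W=cloud(d,r.camera_model("top"))
hsv=cv2.cvtColor(p,cv2.COLOR_RGB2HSV);H,S,V=[hsv[...,i].astype(int) for i in range(3)]
blue=(S>120)&(V>60)&(H>105)&(H<130); white=(S<60)&(V>150)
u=np.arange(640)[None]+0*H;v=np.arange(480)[:,None]+0*H
cov=(u>360)&(u<435)&(v>165)&(v<260);box=(u>235)&(u<345)&(v>160)&(v<285)
b=np.median(W[300:330,100:250].reshape(-1,3),0);print("bench",b)
for n,m in(("cov all",cov&(blue|white)&(W[...,2]<20)),("cov white",cov&white&(W[...,2]<20)),("rib top",cov&blue&(W[...,2]>45)),("box all",box&(blue|white)&(W[...,2]>44)),("lip",box&white&(W[...,2]>57)&(v<208))):
    P=W[m];print(n,len(P),rect(P),P.mean(0).round(1),np.percentile(P[:,2],[5,50,95]).round(1))
s=r.sense();print(Ro.from_rotvec(s["orientation"]).as_matrix().round(3))
E
```

```text
bench [309.77644911 204.36062088  -0.48410313]
cov all 2908 (array([ 508.4, -253.9]), array([ 96.7, 144.3]), 86.35) [ 507.5 -252.     4.1] [-0.2  4.2  7.2]
cov white 504 (array([ 568. , -257.2]), array([90.6, 24.6]), 86.7) [ 567.6 -256.5    4.6] [0.7 4.7 7.7]
rib top 242 (array([ 469.8, -169.3]), array([ 32.5, 231.7]), 17.58) [ 493.8 -246.6   79.1] [51.  54.3 57. ]
box all 1675 (array([489.6, -30.2]), array([168.2, 122.3]), 15.97) [515.3 -22.8  72.3] [47.7 61.9 65.7]
lip 1006 (array([493.1, -29.2]), array([160.8, 121.9]), 15.86) [554.2 -11.7  69.2] [60.7 63.3 65.9]
[[-0.912  0.411 -0.001]
 [ 0.411  0.912 -0.001]
 [-0.    -0.002 -1.   ]]
```

Emit:
arm_command(
  commands=[
    {"hand":88,"dp":[-45,-25,0],"twist":-0.1},
    {"hand":88,"dp":[-70,-60,0],"twist":-0.2},
    {"hand":88,"dp":[-95,-95,0],"twist":-0.3},
    {"hand":88,"dp":[-120,-130,0],"twist":-0.366},
    {"hand":88,"dp":[-145,-165,0],"twist":-0.366},
    {"hand":88,"dp":[-170,-198,0],"twist":-0.366},
    {"hand":88,"dp":[-195,-230,0],"twist":-0.366},
    {"hand":88,"dp":[-220,-262,0],"twist":-0.366},
    {"hand":88,"dp":[-247,-294,0],"twist":-0.366},
    {"hand":88,"dp":[-274,-326,0],"twist":-0.366},
    {"hand":88,"dp":[-300,-360,0],"twist":-0.366},
    {"hand":88,"dp":[-327,-392,0],"twist":-0.366},
  ],
  force=6,
)

```text
time: 1.1
ee_pos: [400.3, 111.9, 260.7]
orientation: [-0.09, -3.14, -0.0]
contact_force: [0.8, -0.0, -0.3]
grip_width: 1.0
```

```bash
cat > st.py <<'E'
import sys
from h import *
s=r.sense();M=Ro.from_rotvec(s["orientation"]).as_matrix()
print("t",round(s["time"],2),"pos",s["ee_pos"].round(1),"q",s["joint_pos"].round(2),"F",s["contact_force"].round(1),"M",s["moment"].round(3),"w",round(s["grip_width"]*88.1,1))
print("x",M[:,0].round(3),"y",M[:,1].round(3),"z",M[:,2].round(4))
if len(sys.argv)>3:
    t=np.array([float(a) for a in sys.argv[1:4]]);print("dp",(M.T@(t-s["ee_pos"])).round(1))
if len(sys.argv)>4: # wanted tool-y heading in deg
    h=np.degrees(np.arctan2(M[1,1],M[0,1]));print("yhead",h.round(2),"twist",np.radians(h-float(sys.argv[4])).round(4))
E
python3 st.py 496 -253 200 86.6
```

```text
t 1.1 pos [400.3 111.9 260.7] q [-0.5   0.13  0.13  2.13 -0.02  0.89  1.15] F [ 0.8 -0.  -0.3] M [ 0.004 -0.049  0.064] w 88.1
x [-0.998  0.058  0.   ] y [0.058 0.998 0.   ] z [-1.e-04  1.e-04 -1.e+00]
dp [-116.6 -358.7   60.7]
yhead 86.7 twist 0.0018
```

Emit:
arm_command(
  commands=[
    {"hand":88,"dp":[-14,-38,0],"twist":0},
    {"hand":88,"dp":[-26,-76,5],"twist":0},
    {"hand":88,"dp":[-38,-114,10],"twist":0},
    {"hand":88,"dp":[-50,-152,15],"twist":0},
    {"hand":88,"dp":[-62,-190,20],"twist":0},
    {"hand":88,"dp":[-74,-228,25],"twist":0},
    {"hand":88,"dp":[-86,-266,30],"twist":0},
    {"hand":88,"dp":[-98,-304,35],"twist":0},
    {"hand":88,"dp":[-110,-340,40],"twist":0},
    {"hand":88,"dp":[-117,-358,45],"twist":0},
    {"hand":88,"dp":[-117,-358,50],"twist":0},
    {"hand":88,"dp":[-117,-358,50],"twist":0},
  ],
)

```text
time: 2.1
ee_pos: [495.7, -250.6, 209.3]
orientation: [-0.094, -3.138, -0.001]
contact_force: [0.5, 1.4, -0.6]
grip_width: 1.0
```

```bash
python3 - <<'E'
from h import *
m=r.camera_model("wrist");p,d=r.grab_frame("wrist");cv2.imwrite("pics/w1.png",p[:,:,::-1])
W=cloud(d,m);hsv=cv2.cvtColor(p,cv2.COLOR_RGB2HSV);H,S,V=[hsv[...,i].astype(int) for i in range(3)]
bl=(S>120)&(V>50)&(H>105)&(H<130)&(W[...,1]<-150);wh=(S<60)&(V>140)&(abs(W[...,2]-5)<4)&(W[...,1]<-150)
for n,mm in(("plate",(bl|wh)&(abs(W[...,2]-5)<3)),("rib",bl&(W[...,2]>49)&(W[...,2]<60)),("white",wh)):
    mm=cv2.erode(mm.astype(np.uint8),np.ones((3,3)))>0
    P=W[mm];print(n,len(P),len(P) and (rect(P),np.median(P,0).round(1)))
E
python3 st.py 496 -253 43 86.6
```

```text
plate 11085 ((array([ 500.5, -248. ]), array([129.1, 315.4]), 67.69), array([ 472. , -251.2,    5.2]))
rib 574 ((array([ 497.2, -249.4]), array([57.9, 13.4]), 85.65), array([ 496.4, -263.3,   54.7]))
white 4587 ((array([ 500.5, -248. ]), array([129.1, 315.4]), 67.69), array([ 558.7, -249.7,    5.5]))
t 2.15 pos [ 496.  -249.2  209.8] q [ 0.13  0.45  0.33  1.85 -0.19  0.87  2.07] F [-0.6  0.3  0.6] M [0.047 0.027 0.053] w 88.2
x [-0.998  0.058  0.002] y [0.058 0.998 0.001] z [-0.0021  0.0014 -1.    ]
dp [ -0.6  -4.  166.8]
yhead 86.69 twist 0.0016
```

View pics/w1.png

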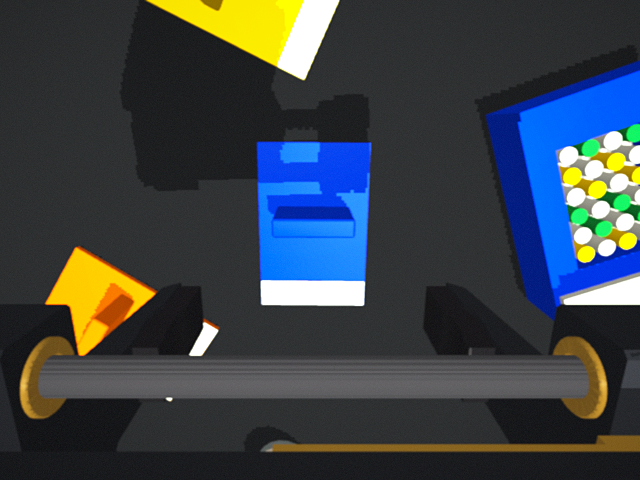

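The wrist view shows the blue cover centred, with its rib at (313,221). The fingers straddle it in y, with the orange plate off to the left and the box to the right. The rib measures (497,-250), 58 x 13 mm, which fits the given size. Next I'll descend to a grasp height of 40 mm.

Emit:
arm_command(
  commands=[
    {"hand":88,"dp":[-1,0,30],"twist":0},
    {"hand":88,"dp":[-1,1,65],"twist":0},
    {"hand":88,"dp":[-1,1,100],"twist":0},
    {"hand":88,"dp":[-1,1,130],"twist":0},
    {"hand":88,"dp":[-1,1,150],"twist":0},
    {"hand":88,"dp":[-1,1,160],"twist":0},
    {"hand":88,"dp":[-1,1,166],"twist":0},
    {"hand":88,"dp":[-1,1,167],"twist":0},
    {"hand":88,"dp":[-1,1,167],"twist":0},
    {"hand":88,"dp":[-1,1,167],"twist":0},
  ],
)

```text
time: 2.98
ee_pos: [498.7, -249.5, 45.1]
orientation: [0.09, 3.138, -0.001]
contact_force: [0.2, 0.7, -0.7]
grip_width: 1.0
```

```bash
python3 st.py 497 -251 43 86.4
```

```text
t 2.98 pos [ 498.7 -249.5   45.1] q [ 0.21  0.72  0.23  1.91 -0.3   0.55  2.15] F [ 0.2  0.7 -0.7] M [ 0.017 -0.033  0.056] w 88.1
x [-0.998  0.057 -0.002] y [ 0.057  0.998 -0.001] z [ 2.2e-03 -7.0e-04 -1.0e+00]
dp [ 1.6 -1.6  2.1]
yhead 86.71 twist 0.0054
```

Emit:
arm_command(
  commands=[
    {"hand":88,"dp":[1.5,-1,1],"twist":0},
    {"hand":70,"dp":[1.5,-1,1],"twist":0},
    {"hand":50,"dp":[1.5,-1,1],"twist":0},
    {"hand":50,"dp":[1.5,-1,1],"twist":0},
    {"hand":50,"dp":[1.5,-1,1],"twist":0},
    {"hand":50,"dp":[1.5,-1,1],"twist":0},
    {"hand":50,"dp":[1.5,-1,1],"twist":0},
    {"hand":50,"dp":[1.5,-1,1],"twist":0},
  ],
  force=8,
)

```text
time: 3.65
ee_pos: [496.3, -250.3, 42.8]
orientation: [0.091, 3.14, -0.0]
contact_force: [-0.5, 0.6, 2.2]
grip_width: 0.681
```

```bash
python3 st.py 497 -251 43 86.4
```

```text
t 3.65 pos [ 496.3 -250.3   42.8] q [ 0.21  0.72  0.23  1.91 -0.3   0.54  2.16] F [-0.5  0.6  2.2] M [ 0.053  0.119 -0.06 ] w 60.0
x [-0.998  0.058 -0.   ] y [ 0.058  0.998 -0.   ] z [ 2.e-04 -0.e+00 -1.e+00]
dp [-0.8 -0.7 -0.2]
yhead 86.69 twist 0.005
```

Gripped at 60 mm. I'll lift slowly and look.

Emit:
arm_command(
  commands=[
    {"hand":50,"dp":[0,0,-5],"twist":0},
    {"hand":50,"dp":[0,0,-15],"twist":0},
    {"hand":50,"dp":[0,0,-30],"twist":0},
    {"hand":50,"dp":[0,0,-50],"twist":0},
    {"hand":50,"dp":[0,0,-75],"twist":0},
    {"hand":50,"dp":[0,0,-95],"twist":0},
    {"hand":50,"dp":[0,0,-105],"twist":0},
    {"hand":50,"dp":[0,0,-110],"twist":0},
    {"hand":50,"dp":[0,0,-110],"twist":0},
    {"hand":50,"dp":[0,0,-110],"twist":0},
    {"hand":50,"dp":[0,0,-110],"twist":0},
  ],
)

```text
time: 4.57
ee_pos: [495.5, -249.8, 151.6]
orientation: [-0.09, -3.138, -0.001]
contact_force: [0.4, 0.7, -1.6]
grip_width: 0.68
```

```bash
cat > tilt.py <<'E'
import sys
from h import *
# measure held cover: plane fit of blue/white points near the tool, frame given by plate yaw
def held(cam,name):
    m=r.camera_model(cam);s=r.sense();p,d=r.grab_frame(cam);cv2.imwrite(f"pics/{name}.png",p[:,:,::-1])
    W=cloud(d,m);hsv=cv2.cvtColor(p,cv2.COLOR_RGB2HSV);H,S,V=[hsv[...,i].astype(int) for i in range(3)]
    M=Ro.from_rotvec(s["orientation"]).as_matrix()
    g=s["ee_pos"]+3*M[:,2]
    L=(W-g)@np.stack([-M[:,0],M[:,1],-M[:,2]],1)  # cover-ish axes: x rear, y, z up, about grip point
    bl=(S>100)&(V>40)&(H>105)&(H<130);wh=(S<60)&(V>140)
    near=(abs(L[...,0])<110)&(abs(L[...,1])<55)&(d>0)&(L[...,2]<0)&(L[...,2]>-75)
    out={}
    w=L[near&wh&(L[...,0]>30)];b=L[near&bl]
    if len(b)>200:
        q=b[(abs(b[:,1])<45)&((b[:,0]>12)|(b[:,0]<-12))]
        best=max(np.radians(np.arange(-5,40,.5)),key=lambda t:np.histogram(q[:,2]*np.cos(t)+q[:,0]*np.sin(t),bins=np.arange(-70,0,2))[0].max())
        h=q[:,2]*np.cos(best)+q[:,0]*np.sin(best);c,e=np.histogram(h,bins=np.arange(-70,0,2));k=e[c.argmax()]+1
        i=q[abs(h-k)<3];print(cam,"tilt",np.degrees(best).round(1),"plane h",k,"n",len(i),"x",np.percentile(i[:,0],[1,99]).round(1),"y",np.percentile(i[:,1],[1,99]).round(1),"fit",np.degrees(np.arctan(-np.polyfit(i[:,0],i[:,2],1)[0])).round(1))
    if len(w)>30:print(cam,"white n",len(w),"x",np.percentile(w[:,0],[2,98]).round(1),"y",np.percentile(w[:,1],[2,98]).round(1),"z",np.percentile(w[:,2],[2,98]).round(1))
n=sys.argv[1]
for c in sys.argv[2:]:held(c,f"{n}_{c}")
E
python3 tilt.py L1 side wrist top;python3 st.py
```

```text
side tilt -0.5 plane h -33 n 1287 x [-56.7  60.6] y [-44.5  43.5] fit -0.1
side white n 243 x [61.6 83.3] y [-44.3  11. ] z [-34.3 -31.6]
wrist tilt 0.0 plane h -35 n 22937 x [-56.5  60.5] y [-42.7  44.2] fit 0.0
wrist white n 6251 x [61.1 79.8] y [-42.5  43.6] z [-35.5 -33.3]
top tilt -0.5 plane h -35 n 1013 x [-57.1  58.8] y [-27.5  42.9] fit -0.0
top white n 502 x [60.5 82. ] y [-36.3  41.5] z [-38.2 -31.8]
t 4.72 pos [ 495.6 -250.   151.8] q [ 0.15  0.54  0.31  1.89 -0.23  0.75  2.1 ] F [-0.5 -0.  -1.4] M [0.056 0.062 0.082] w 59.8
x [-0.998  0.058  0.002] y [0.058 0.998 0.   ] z [-1.6e-03  5.0e-04 -1.0e+00]
```

View pics/L1_side.png

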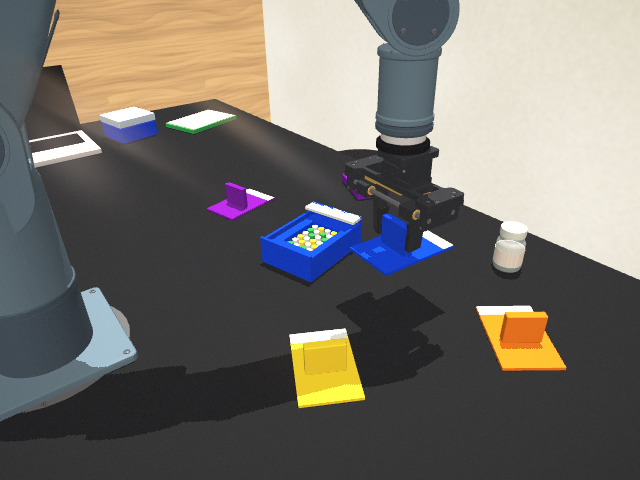

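The side view shows the cover held level above the bench, at about (400,240). At 8 N friction stops it swinging. I'll lower it near the bench and ease the grip so the heavier rear can drop.

Emit:
arm_command(
  commands=[
    {"hand":50,"dp":[0,0,30],"twist":0},
    {"hand":50,"dp":[0,0,55],"twist":0},
    {"hand":50,"dp":[0,0,70],"twist":0},
    {"hand":50,"dp":[0,0,73],"twist":0},
    {"hand":50,"dp":[0,0,73],"twist":0},
    {"hand":50,"dp":[0,0,73],"twist":0},
  ],
  force=5,
)

```text
time: 5.22
ee_pos: [496.5, -250.5, 80.2]
orientation: [0.091, 3.14, -0.001]
contact_force: [-0.3, 0.0, -0.5]
grip_width: 0.677
```

```bash
python3 tilt.py L2 wrist;python3 st.py
```

```text
wrist tilt 0.0 plane h -35 n 20383 x [-56.5  54.2] y [-42.6  44.1] fit 0.0
wrist white n 6334 x [61.  79.7] y [-42.5  43.7] z [-35.4 -33.2]
t 5.27 pos [ 496.8 -250.7   80.6] q [ 0.19  0.65  0.26  1.91 -0.28  0.61  2.14] F [-0.4  0.1 -0.9] M [-0.03   0.009 -0.036] w 59.7
x [-0.998  0.058 -0.001] y [ 0.058  0.998 -0.001] z [ 1.4e-03 -7.0e-04 -1.0e+00]
```

Emit:
arm_command(
  commands=[
    {"hand":50,"dp":[0,0,0],"twist":0},
    {"hand":50,"dp":[0,0,0],"twist":0},
    {"hand":50,"dp":[0,0,0],"twist":0},
    {"hand":50,"dp":[0,0,0],"twist":0},
  ],
  force=3.5,
)

```text
time: 5.6
ee_pos: [496.5, -250.3, 80.2]
orientation: [0.091, 3.14, -0.0]
contact_force: [0.5, 0.2, -0.8]
grip_width: 0.679
```

```bash
python3 tilt.py L3 wrist;python3 st.py
```

```text
wrist tilt 0.0 plane h -35 n 20321 x [-56.4 -12.1] y [-42.6  44.1] fit -0.0
wrist white n 6352 x [61.  79.8] y [-42.4  43.6] z [-35.5 -33.2]
t 5.65 pos [ 496.4 -250.3   80.1] q [ 0.19  0.65  0.26  1.91 -0.28  0.61  2.14] F [-0.8  0.1 -0.5] M [ 0.075 -0.011 -0.008] w 60.0
x [-0.998  0.058 -0.001] y [ 0.058  0.998 -0.   ] z [ 6.e-04 -2.e-04 -1.e+00]
```

Gravity alone doesn't overcome pad friction, even at 3.5 N. Instead I'll tilt the cover by contact: rest its front underside on top of the fixed lip, with the rear overhanging behind the box, and lower the tool. The cover should then turn in the pads.

Emit:
arm_command(
  commands=[
    {"hand":50,"dp":[0,0,-25],"twist":0},
    {"hand":50,"dp":[0,5,-60],"twist":0},
    {"hand":50,"dp":[-10,30,-72],"twist":-0.06},
    {"hand":50,"dp":[-22,60,-72],"twist":-0.12},
    {"hand":50,"dp":[-36,92,-72],"twist":-0.18},
    {"hand":50,"dp":[-50,125,-72],"twist":-0.24},
    {"hand":50,"dp":[-64,158,-72],"twist":-0.3},
    {"hand":50,"dp":[-77,191,-72],"twist":-0.337},
    {"hand":50,"dp":[-90,224,-72],"twist":-0.337},
    {"hand":50,"dp":[-100,248,-72],"twist":-0.337},
    {"hand":50,"dp":[-105,260,-72],"twist":-0.337},
    {"hand":50,"dp":[-105,263,-72],"twist":-0.337},
  ],
  force=8,
)

```text
time: 6.65
ee_pos: [617.0, 9.4, 151.6]
orientation: [-0.443, 3.109, 0.002]
contact_force: [0.0, 0.0, -1.9]
grip_width: 0.68
```

Emit:
arm_command(
  commands=[
    {"hand":50,"dp":[0,0,0],"twist":0},
    {"hand":50,"dp":[0,0,0],"twist":0},
  ],
)

```text
time: 6.82
ee_pos: [615.3, 3.7, 151.6]
orientation: [0.433, -3.11, 0.002]
contact_force: [-0.9, 0.1, -1.5]
grip_width: 0.68
```

```bash
python3 st.py 616.5 6.1 150 105.97; python3 tilt.py B1 wrist
python3 - <<'E'
from h import *
m=r.camera_model("wrist");p,d=r.grab_frame("wrist");cv2.imwrite("pics/w2.png",p[:,:,::-1])
W=cloud(d,m);hsv=cv2.cvtColor(p,cv2.COLOR_RGB2HSV);H,S,V=[hsv[...,i].astype(int) for i in range(3)]
mm=(((S>100)&(V>40)&(H>105)&(H<130))|((S<60)&(V>140)))&(W[...,2]>46)&(W[...,2]<68)
P=W[mm];print(len(P),rect(P),np.percentile(P,[1,99],0).round(1))
E
```

```text
t 6.82 pos [615.3   3.7 151.6] q [-0.23  0.62  0.21  1.72 -0.16  0.82  1.9 ] F [-0.9  0.1 -1.5] M [-0.006  0.022 -0.025] w 59.9
x [-0.962 -0.273  0.001] y [-0.273  0.962 -0.001] z [-0.001  -0.0017 -1.    ]
dp [-1.8  2.   1.6]
yhead 105.86 twist -0.0019
wrist tilt 0.0 plane h -35 n 24964 x [-55.9  60.8] y [-42.8  44.1] fit -0.0
wrist white n 6238 x [61.5 80.1] y [-42.6  43.5] z [-35.4 -33.3]
13440 (array([530.3, -15.6]), array([ 85. , 122.6]), 15.88) [[478.2 -81.9  47.3]
 [575.   50.5  65.5]]
```

View pics/w2.png

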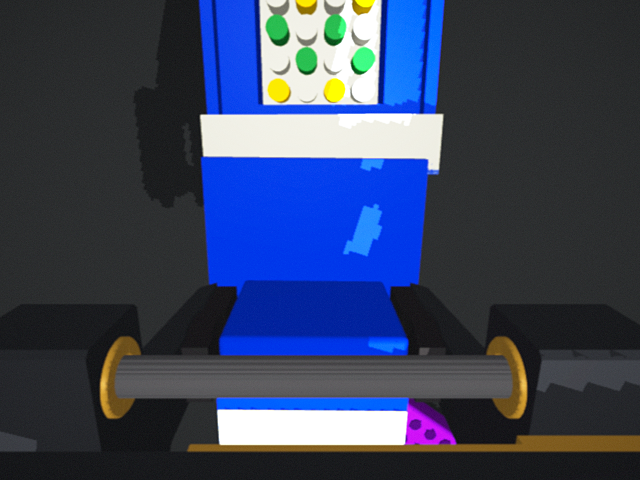

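The wrist view shows the cover's front overhanging the white lip, whose band runs along rows 115-160. The cover is aligned with the box. I'll press down gently in steps.

Emit:
arm_command(
  commands=[
    {"hand":50,"dp":[0,0,20],"twist":0},
    {"hand":50,"dp":[0,0,35],"twist":0},
    {"hand":50,"dp":[0,0,42],"twist":0},
    {"hand":50,"dp":[0,0,46],"twist":0},
    {"hand":50,"dp":[0,0,50],"twist":0},
    {"hand":50,"dp":[0,0,53],"twist":0},
    {"hand":50,"dp":[0,0,55],"twist":0},
    {"hand":50,"dp":[0,0,56],"twist":0},
    {"hand":50,"dp":[0,0,56],"twist":0},
    {"hand":50,"dp":[0,0,56],"twist":0},
  ],
  force=8,
)

```text
time: 7.75
ee_pos: [616.9, 6.4, 96.3]
orientation: [-0.437, 3.109, -0.0]
contact_force: [3.8, 0.1, 1.2]
grip_width: 0.682
```

```bash
python3 st.py; python3 tilt.py B2 wrist side
```

```text
t 7.75 pos [616.9   6.4  96.3] q [-0.22  0.7   0.19  1.74 -0.18  0.72  1.92] F [3.8 0.1 1.2] M [ 0.085 -0.585  0.   ] w 60.1
x [-0.961 -0.276 -0.002] y [-0.276  0.961 -0.   ] z [ 0.0016  0.     -1.    ]
wrist tilt 11.5 plane h -33 n 26881 x [-60.1 -12.6] y [-43.   44.1] fit 12.7
wrist white n 2581 x [65.8 76.6] y [-41.9  44.1] z [-52.4 -48.8]
side tilt 13.5 plane h -33 n 426 x [-62.1  56.9] y [-44.9  43.7] fit 12.8
side white n 48 x [54.5 76.6] y [-44.1  -6.9] z [-50.4 -44.5]
```

It turned to about 13°. I'll go slightly further, then lift.

Emit:
arm_command(
  commands=[
    {"hand":50,"dp":[0,0,1.5],"twist":0},
    {"hand":50,"dp":[0,0,2.5],"twist":0},
    {"hand":50,"dp":[0,0,2.5],"twist":0},
    {"hand":50,"dp":[0,0,2.5],"twist":0},
    {"hand":50,"dp":[0,0,-10],"twist":0},
    {"hand":50,"dp":[0,0,-35],"twist":0},
    {"hand":50,"dp":[0,0,-55],"twist":0},
    {"hand":50,"dp":[0,0,-65],"twist":0},
    {"hand":50,"dp":[0,0,-68],"twist":0},
    {"hand":50,"dp":[0,0,-68],"twist":0},
  ],
  force=8,
)

```text
time: 8.68
ee_pos: [615.8, 6.2, 164.1]
orientation: [0.437, -3.111, -0.0]
contact_force: [-0.3, 0.6, -1.6]
grip_width: 0.683
```

```bash
python3 tilt.py B3 wrist side; python3 st.py 455 -39 165 105.9;python3 - <<'E'
from h import *
m=r.camera_model("wrist");p,d=r.grab_frame("wrist")
W=cloud(d,m);hsv=cv2.cvtColor(p,cv2.COLOR_RGB2HSV);H,S,V=[hsv[...,i].astype(int) for i in range(3)]
a=np.radians(15.9);R2=np.array([[np.cos(a),np.sin(a)],[-np.sin(a),np.cos(a)]])
mm=((S<60)&(V>140))&(W[...,2]>58)&(W[...,2]<70)
Q=(W[mm][:,:2]-[489.6,-30.2])@R2.T;print("lip",len(Q),np.percentile(Q,[1,2,50,98,99],0).round(1),rect(W[mm]))
E
```

```text
wrist tilt 16.0 plane h -33 n 27693 x [-60.7 -12.7] y [-43.1  44.1] fit 16.6
wrist white n 667 x [70.4 74.1] y [-41.7  44.1] z [-57.6 -55.1]
side tilt 15.0 plane h -31 n 291 x [-61.5  46.5] y [-44.9  43.3] fit 16.0
side white n 38 x [53.3 75.9] y [-41.6   2.8] z [-56.1 -49. ]
t 8.78 pos [615.1   6.3 162.6] q [-0.24  0.6   0.21  1.72 -0.16  0.84  1.9 ] F [-0.1 -0.3 -1.8] M [0.076 0.056 0.001] w 60.1
x [-0.961 -0.276  0.002] y [-0.276  0.961  0.001] z [-2.4e-03 -1.0e-04 -1.0e+00]
dp [166.4   0.6  -2. ]
yhead 106.0 twist 0.0018
lip 7501 [[ 56.2 -56.9]
 [ 56.3 -55.7]
 [ 64.4   3. ]
 [ 72.7  61.4]
 [ 72.8  62.7]] (array([550.8,  -9.6]), array([ 16.7, 122.5]), 16.04)
```

The cover now holds at about 16°. The wrist camera also refines the box: the lip front edge is at +56 and the lateral centre at +2.9, so the box centre is about (491,-27). I'll move over the box, keeping the rear edge in front of the lip.

Emit:
arm_command(
  commands=[
    {"hand":50,"dp":[20,0,0],"twist":0},
    {"hand":50,"dp":[45,1,0],"twist":0},
    {"hand":50,"dp":[75,1,0],"twist":0},
    {"hand":50,"dp":[105,2,0],"twist":0},
    {"hand":50,"dp":[130,2,0],"twist":0},
    {"hand":50,"dp":[145,2,0],"twist":0},
    {"hand":50,"dp":[150,2,0],"twist":0},
    {"hand":50,"dp":[150,2,15],"twist":0},
    {"hand":50,"dp":[150,2,30],"twist":0},
    {"hand":50,"dp":[150,2,30],"twist":0},
    {"hand":50,"dp":[150,2,30],"twist":0},
  ],
  force=8,
)

```text
time: 9.75
ee_pos: [471.4, -33.0, 133.1]
orientation: [0.437, -3.109, -0.0]
contact_force: [-0.5, 0.3, -1.2]
grip_width: 0.682
```

```bash
python3 tilt.py C1 side top; python3 st.py 469.9 -33.1 109 105.9
```

```text
side tilt 15.0 plane h -31 n 502 x [-61.5  48.5] y [-44.4  43.4] fit 16.2
side white n 240 x [ 53.7 104.7] y [-53.8  16.9] z [-69.4 -48.9]
t 9.85 pos [472.1 -33.  134. ] q [-0.2   0.45  0.21  2.1  -0.16  0.61  1.97] F [ 0.3  0.2 -1.6] M [ 0.073 -0.01  -0.03 ] w 59.8
x [-0.961 -0.276 -0.   ] y [-0.276  0.961 -0.   ] z [ 5.e-04 -1.e-04 -1.e+00]
dp [ 2.2  0.6 25. ]
yhead 106.01 twist 0.002
```

View pics/C1_side.png

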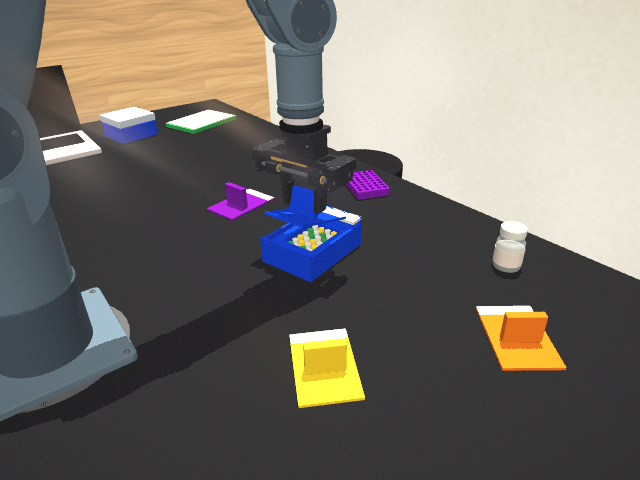

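The side view shows the cover at (305,214), tilted with its rear low, over the box and in front of the lip at (345,214). Next I'll lower it, then slide the rear edge under the lip.

Emit:
arm_command(
  commands=[
    {"hand":50,"dp":[2,1,6],"twist":0},
    {"hand":50,"dp":[2,1,13],"twist":0},
    {"hand":50,"dp":[2,1,20],"twist":0},
    {"hand":50,"dp":[2,1,25],"twist":0},
    {"hand":50,"dp":[2,1,25],"twist":0},
    {"hand":50,"dp":[2,1,25],"twist":0},
  ],
  force=8,
)

```text
time: 10.35
ee_pos: [469.0, -32.8, 108.3]
orientation: [0.437, -3.11, -0.0]
contact_force: [-0.2, -0.1, -1.5]
grip_width: 0.682
```

```bash
python3 tilt.py C2 side wrist; python3 st.py 469.9 -33.1 109 105.9
```

```text
side tilt 18.0 plane h -33 n 631 x [-61.6 100.1] y [-44.8  43.3] fit 17.4
side white n 381 x [ 35.8 106.1] y [-53.4  13.4] z [-69.8 -38.5]
wrist tilt 16.0 plane h -33 n 24770 x [-60.7 -12.6] y [-43.2  44.1] fit 16.5
wrist white n 6466 x [71.2 86.9] y [-52.5  52.5] z [-65.2 -40.6]
t 10.45 pos [469.4 -32.8 108.8] q [-0.18  0.49  0.19  2.12 -0.17  0.55  1.98] F [-0.3  0.2 -1.7] M [0.014 0.041 0.034] w 60.1
x [-0.961 -0.275 -0.   ] y [-0.275  0.961 -0.   ] z [ 2.e-04 -0.e+00 -1.e+00]
dp [-0.4 -0.4 -0.2]
yhead 105.99 twist 0.0016
```

View pics/C2_wrist.png

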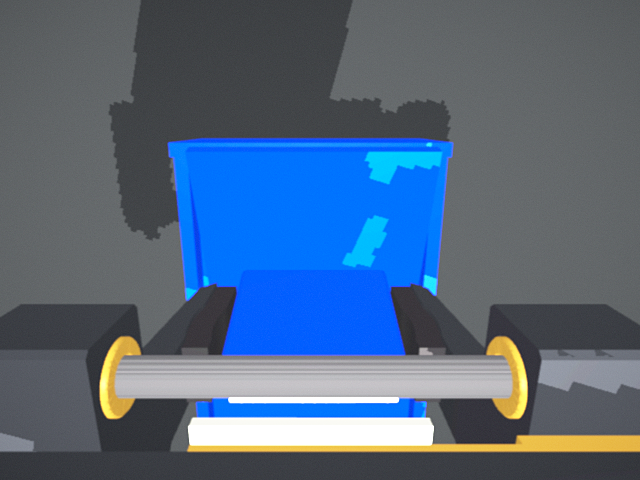

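The wrist view shows the cover centred between the side walls, with a gap between its rear strip (row 398) and the lip (row 418). Next I'll slide it under.

Emit:
arm_command(
  commands=[
    {"hand":50,"dp":[0,0,3],"twist":0},
    {"hand":50,"dp":[-5,0,3.5],"twist":0},
    {"hand":50,"dp":[-10,0,3.5],"twist":0},
    {"hand":50,"dp":[-15,0,3.5],"twist":0},
    {"hand":50,"dp":[-20,0,3.5],"twist":0},
    {"hand":50,"dp":[-24,0,3.5],"twist":0},
    {"hand":50,"dp":[-24,0,3.5],"twist":0},
    {"hand":50,"dp":[-24,0,3.5],"twist":0},
  ],
  force=8,
)

```text
time: 11.12
ee_pos: [492.5, -26.0, 105.2]
orientation: [-0.438, 3.111, -0.0]
contact_force: [-0.7, -0.1, -1.0]
grip_width: 0.677
```

```bash
python3 tilt.py D1 side wrist; python3 st.py 493.1 -26.4 105 105.9; python3 -c "
import cv2
p=cv2.imread('pics/D1_side.png')[170:290,230:390];cv2.imwrite('pics/D1c.png',cv2.resize(p,None,fx=5,fy=5,interpolation=2))"
```

```text
side tilt 15.0 plane h -31 n 498 x [-61.8  50.2] y [-44.8  43. ] fit 16.2
side white n 273 x [35.2 81.1] y [-53.9  -2.1] z [-69.4 -35.4]
wrist tilt 16.0 plane h -33 n 25103 x [-60.7 -12.6] y [-43.1  44.1] fit 16.5
wrist white n 9496 x [57.7 81.9] y [-52.5  52.5] z [-39.2 -37. ]
t 11.22 pos [492.  -26.2 105.1] q [-0.19  0.53  0.19  2.06 -0.18  0.57  1.97] F [ 0.9 -0.2 -1.5] M [0.041 0.022 0.001] w 60.0
x [-0.961 -0.275  0.   ] y [-0.275  0.961  0.   ] z [-4.e-04 -1.e-04 -1.e+00]
dp [-1.  -0.5  0.1]
yhead 105.99 twist 0.0016
```

View pics/D1c.png

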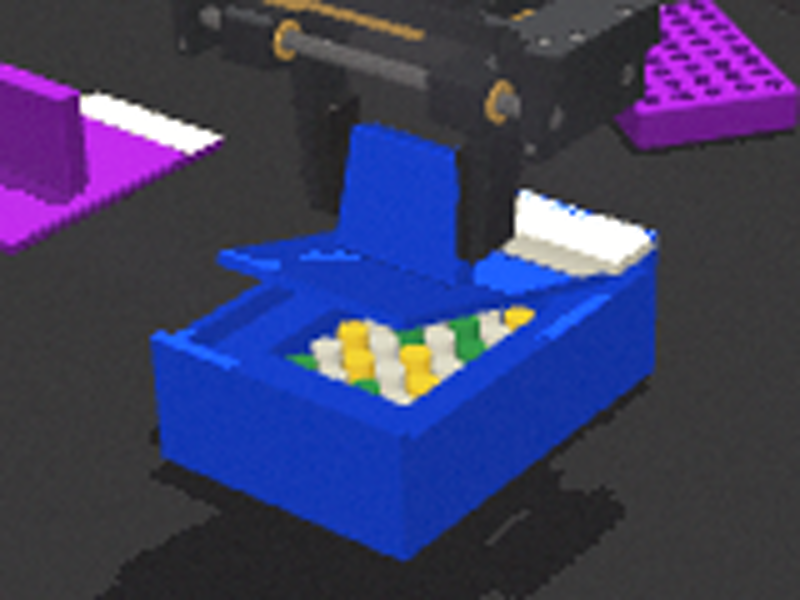

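The crop shows the white strip hidden under the lip, around (580,245), with the front raised and a purple-free path. Next I'll swing the front down along the arc about the rear edge, still gripping.

Emit:
arm_command(
  commands=[
    {"hand":50,"dp":[0,0,1],"twist":0},
    {"hand":50,"dp":[2,0,3.5],"twist":0},
    {"hand":50,"dp":[4,0,6],"twist":0},
    {"hand":50,"dp":[6,0,8.5],"twist":0},
    {"hand":50,"dp":[7.5,0,11],"twist":0},
    {"hand":50,"dp":[9.5,0,13.5],"twist":0},
    {"hand":50,"dp":[11,0,16],"twist":0},
    {"hand":50,"dp":[12.5,0,19],"twist":0},
    {"hand":50,"dp":[13.5,0,22],"twist":0},
    {"hand":50,"dp":[13.5,0,22.5],"twist":0},
    {"hand":50,"dp":[13.5,0,22.5],"twist":0},
    {"hand":50,"dp":[13.5,0,22.5],"twist":0},
  ],
  force=8,
)

```text
time: 12.22
ee_pos: [479.0, -29.9, 82.5]
orientation: [0.437, -3.11, 0.0]
contact_force: [-0.0, -0.1, -1.2]
grip_width: 0.68
```

```bash
python3 tilt.py E1 side wrist; python3 st.py
```

```text
side tilt 0.0 plane h -33 n 785 x [-72.2  62.9] y [-44.7  42.5] fit 0.1
side white n 320 x [64.5 95.3] y [-53.8  50.4] z [-34.  -12.8]
wrist tilt 0.5 plane h -35 n 20987 x [-55.1 -12.1] y [-43.1  44.1] fit -0.1
wrist white n 6090 x [62.5 77.3] y [-45.5  45.4] z [-35.  -19.1]
t 12.32 pos [479.1 -29.8  82.5] q [-0.17  0.55  0.17  2.1  -0.19  0.5   1.99] F [-0.4 -0.  -1.4] M [0.094 0.047 0.009] w 60.0
x [-0.961 -0.276  0.   ] y [-0.276  0.961  0.   ] z [-5.e-04 -0.e+00 -1.e+00]
```

The cover is flat and in place, but the wrist still carries most of its weight. I'll press a little until the ledge takes it.

Emit:
arm_command(
  commands=[
    {"hand":50,"dp":[0,0,1],"twist":0},
    {"hand":50,"dp":[0,0,2],"twist":0},
    {"hand":50,"dp":[0,0,2],"twist":0},
    {"hand":50,"dp":[0,0,2],"twist":0},
  ],
  force=8,
)

```text
time: 12.65
ee_pos: [479.6, -29.7, 81.3]
orientation: [-0.437, 3.111, 0.0]
contact_force: [-2.5, 0.6, 8.0]
grip_width: 0.68
```

```bash
python3 st.py; python3 tilt.py E2 side wrist; python3 -c "
import cv2
p=cv2.imread('pics/E2_side.png')[170:290,230:390];cv2.imwrite('pics/E2c.png',cv2.resize(p,None,fx=5,fy=5,interpolation=2))"
```

```text
t 12.65 pos [479.6 -29.7  81.3] q [-0.17  0.56  0.17  2.1  -0.19  0.5   1.99] F [-2.5  0.6  8. ] M [0.165 0.519 0.006] w 59.9
x [-0.961 -0.276 -0.   ] y [-0.276  0.961  0.   ] z [ 4.e-04  3.e-04 -1.e+00]
side tilt 1.0 plane h -33 n 788 x [-72.8  63.2] y [-44.7  43.4] fit 0.4
side white n 319 x [64.  94.7] y [-53.   52.6] z [-32.7 -11.8]
wrist tilt -0.5 plane h -33 n 21778 x [-55.6  60.4] y [-43.2  44.2] fit -0.0
wrist white n 5877 x [62.1 76.9] y [-45.2  45.2] z [-33.9 -18.3]
```

View pics/E2c.png

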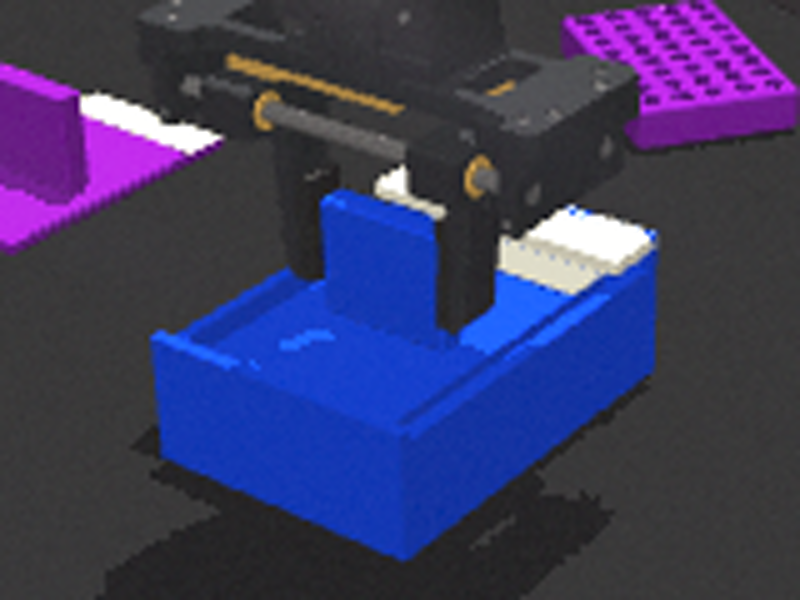

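The crop shows the cover flat inside the rim with its rear strip under the lip, and +8 N confirms it is seated. I'll ease off, release and retreat straight up.

Emit:
arm_command(
  commands=[
    {"hand":50,"dp":[0,0,-1.5],"twist":0},
    {"hand":75,"dp":[0,0,-1.5],"twist":0},
    {"hand":85,"dp":[0,0,-1.5],"twist":0},
    {"hand":85,"dp":[0,0,-1.5],"twist":0},
    {"hand":85,"dp":[0,0,-1.5],"twist":0},
    {"hand":85,"dp":[0,0,-1.5],"twist":0},
    {"hand":85,"dp":[0,0,-10],"twist":0},
    {"hand":85,"dp":[0,0,-35],"twist":0},
    {"hand":85,"dp":[0,0,-65],"twist":0},
    {"hand":85,"dp":[0,0,-100],"twist":0},
    {"hand":85,"dp":[0,0,-130],"twist":0},
    {"hand":85,"dp":[0,0,-150],"twist":0},
  ],
)

```text
time: 13.75
ee_pos: [480.2, -30.0, 234.2]
orientation: [-0.436, 3.108, -0.0]
contact_force: [0.5, -0.2, -0.5]
grip_width: 0.966
```

Emit:
arm_command(
  commands=[
    {"hand":85,"dp":[40,0,-30],"twist":0},
    {"hand":85,"dp":[40,0,-30],"twist":0},
    {"hand":85,"dp":[40,0,-30],"twist":0},
  ],
)

```text
time: 14.0
ee_pos: [440.1, -41.6, 262.6]
orientation: [-0.434, 3.108, 0.001]
contact_force: [1.1, -0.0, -0.3]
grip_width: 0.967
```

```bash
python3 st.py
python3 - <<'E'
from h import *
m=r.camera_model("wrist");p,d=r.grab_frame("wrist");cv2.imwrite("pics/f.png",p[:,:,::-1])
W=cloud(d,m);hsv=cv2.cvtColor(p,cv2.COLOR_RGB2HSV);H,S,V=[hsv[...,i].astype(int) for i in range(3)]
a=np.radians(15.95);R2=np.array([[np.cos(a),np.sin(a)],[-np.sin(a),np.cos(a)]])
Q=W.copy();Q[...,:2]=(W[...,:2]-[491,-27])@R2.T
bl=(S>100)&(V>40)&(H>105)&(H<130)
k=bl&(abs(Q[...,2]-45)<3)&(abs(Q[...,1])<44)&(abs(Q[...,0])<76);P=Q[k]
A=np.c_[P[:,:2],np.ones(len(P))];c=np.linalg.lstsq(A,P[:,2],rcond=None)[0]
print("plate n",len(P),"slopes deg",np.degrees(c[:2]).round(2),"z0",c[2].round(1),"x",np.percentile(P[:,0],[0.5,99.5]).round(1))
k=bl&(Q[...,2]>91)&(Q[...,2]<99);P=Q[k];print("rib",len(P),rect(P))
E
```

```text
t 14.0 pos [440.1 -41.6 262.6] q [-0.25  0.17  0.27  2.07 -0.06  0.9   1.9 ] F [ 1.1 -0.  -0.3] M [ 0.095  0.022 -0.019] w 85.2
x [-0.962 -0.274 -0.003] y [-0.274  0.962 -0.   ] z [ 2.8e-03  8.0e-04 -1.0e+00]
plate n 1044 slopes deg [ 0.96 -0.08] z0 45.2 x [-67.8  49.7]
rib 163 (array([-16.4,   1.9]), array([ 1.9, 58.1]), 0.49)
```

View pics/f.png

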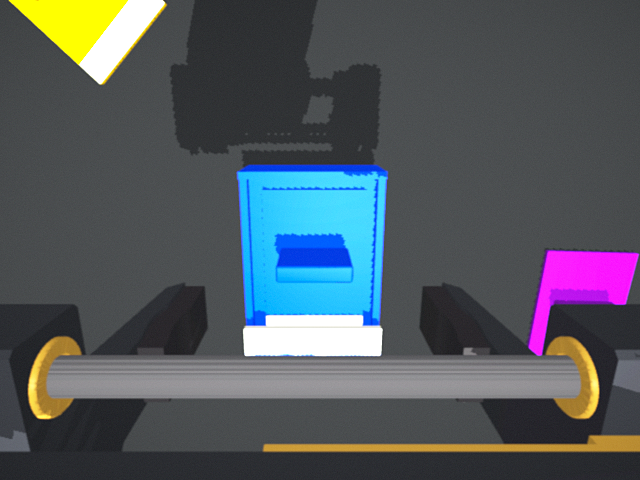

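The final wrist view shows the cover flat inside the rim. Part of its white strip shows at (315,320), running in under the lip at (313,340). The plate's top sits at z = 45, as it should with the ledge at 40 and a 5 mm plate. The purple cover was never touched and the gripper is clear.

```bash
python3 -c "
from cell import r
print(r.hand_in())"
```

```text
the job is handed in; nothing more can be done
None
```

The blue cover is on the box and let go: it lies flat on the ledge with its rear edge hooked under the white lip. I handed the job in after about 14 s of robot time.

- **How it went:** I gripped the rib across its 60 mm width. The cover did not swing down under its own weight, even at 3.5 N. I tilted it to about 16° by pressing its front underside lightly on top of the box's lip. Then I hooked the rear edge under, swung the front down while gripping, and pressed until the wrist read 8 N before letting go.
- **Last checks:** The plate's top is at 45 mm, which is the 40 mm ledge plus the 5 mm plate. The white strip runs in under the lip, the gripper is clear, and the highest force shown in any reading was about 8 N.
- **Where the readings disagreed:**
  - The top and wrist cameras put the box centre about 3 mm apart, and I used the wrist's.
  - The last plane fit read 1° of fore-and-aft slope, which I put down to depth noise because the earlier wrist and side fits gave 0 to 0.4°.
- **Purple cover:** I saw it in place in the last view but did not re-measure it. The arm never went near it.

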